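# Clip a lacquer bottle into the bench mixer and hold its cover at run

## Robot

A 6-joint arm with a two-finger parallel gripper is mounted at the origin on a cart in front of the work surface, level with it; the furniture and walls round the work are solid. World frame = base frame: x ahead of the robot, y to its left, z up, the work surface at z = 0. Lengths are in mm, angles in rad, forces in N, time in s.
With the tool pointing down it reaches from about 250 to 725 mm from the base axis. Payload 9.7 kg.
Tool frame: the origin (TCP) lies at the very end of the fingers, on their centre line; the grasp point (between the pads) lies 19 mm behind it; z points along the fingers, y is the line along which they close (so a half turn about z gives the same grasp; the last joint's range is limited). The gripper opens to 85 mm and grips with 20 to 120 N. Pads are 22 mm wide; open, the fingers measure 114 mm over their backs; the gripper's body (76 mm by 85 mm) begins 54 mm behind the grasp point. The pads swing forward as they close: fully open they stand 13 mm farther back than shut.
Start: joints at [1.165, 0.087, 0.176, 1.66, 0, 1.571], TCP at [217.112, 505.331, 231.284] pointing down, gripper open.
Joint ranges: [-3.13, 3.13], [-0.85, 1.81], [-1.15, 1.24], [-2.2, 2.28], [-1.44, 1.52], [-3.14, 3.14]. Speed limits (rad/s): [2.22, 2.22, 2.57, 3.14, 3.14, 3.14].

## Interface

Orientations are given as a unit quaternion [w, x, y, z].
In Python, from station import observe, cams, ticket gives the robot as it stands.
- The arm moves only by the tool play_rows, never from a script. Its argument "targets" is text: rows parted by semicolons, each of 5 numbers parted by spaces: the shift along the tool's x, y, z in cm, then the turn about the tool's z in units of 5 degrees (1.0 is 5 degrees), then the opening, from -1 (shut) to 1 (fully open), so that 0 is half open. A call has 1 to 8 rows; each row shifts and turns the commanded pose from where the row before left it, along the tool's axes as they then stand; what a row does not reach is not made up. A row lasts 1/12 s, in which the tool goes at most 41.7 mm and 7.16 degrees, less where a joint would pass 70% of its speed; a pose out of reach is approached as far as the arm can. A call with a gripper value outside its range is refused whole. The fingers move at their own pace and stop on an object; the grip force is fixed at half the most. Time passes only in rows, so rows that do not move let the fingers close. It gives the time, the measured TCP pose, the force, the opening and the grip force at its end, in the units of the state.
- observe(): the state, without advancing time (a new reading comes with each control period).
- cams.camera(name): name is "scene" or "top" or "wrist"; returns the picture (480x640x3 uint8, red, green, blue); there is no depth.
- cams.camera_info(name): a dict with "K" (3x3 intrinsics, pixels), "dist" ([k1, k2, p1, p2, k3] as OpenCV has them; the pictures are not rectified), "T" (4x4, takes a point from camera to world coordinates). Camera axes: x right, y down, z forward; pixel columns grow to the right and rows downward; lengths in mm; the calibration is good to about 2 mm. A picture is of the moment at which its call begins: read the wrist's pose just before it. camera_info takes no time and is no camera call; for the wrist camera it gives the pose at the moment of the call.
- ticket.sign_off(): hands the job in; it is judged then, once.
The state is a dict: "clock": time; "qpos": joint angles; "joint_velocities": joint speeds; "joint_efforts": joint torques, N m; "ee_pos": TCP position; "tcp_rot": TCP orientation; "contact_force": force on the tool from outside, world axes, zero at the start; "moment": the same for the moment, N m; "width": finger opening in mm; "grasp_force": force on a finger pad.
Only numpy, scipy, OpenCV 4.12 (cv2) and the standard library are available. Lean on these libraries where they do the work, as an engineer would, in place of code of your own. Each camera call takes 0.05 s, during which the arm holds its last target. There are 200 camera calls.

## Task

Press the lacquer bottle that stands on the bench scale down into the mixer's spring clip until it is fully home, and let go of it. Then set the clear bayonet cover over it, lugs down through the notches of the collar, and twist it clockwise against its spring to the hold-to-run mark, half-way to the lock, never so far that it goes into the lock. The mixer runs only while the cover is held there, so finish still gripping it in that position, with the rest of the table left undisturbed.

Things in the scene. Friction and masses are not known exactly. Their poses are not given: they have to be found in the camera images.
- lacquer_mid (a point): The lacquer bottle to be mixed, the only one standing on the bench scale's plate; centre of the bottle, half-way up. Round, 74 mm tall: glass body 27 mm across from its foot to 41 mm up, above that a cap 18 mm across up to the top. Its foot is 37 mm below this point. About 35 g.
- scale: Bench scale, 178 x 132 x 25 mm, loose on its feet; origin under its centre, x runs from the display to the plate. The flat weighing plate is its top, 25 mm up.
- mixer: Bench bottle mixer, fixed: grey housing 126 (x) x 144 (y) x 48 mm high, panel with switch and knob on its -x side; origin under its centre, z up. On its top stands the round aluminium collar with the spring clip in the middle.
- collar_top (a point): Centre of the collar's mouth, 64 mm above the table; axes as the mixer's. Collar 104 mm outside, 16 mm high. Its top 6 mm is an inward lip (bore 78 mm), cut away by two notches 36 degrees wide at the mixer's +x and -x; below the lip a groove 10 mm high, 95 mm across. Black marks outside, clockwise from each notch: long at the notch, long at 0.54 rad (hold-to-run), two short at 1.08 rad (lock).
- clip_seat (a point): Centre of the well floor inside the collar, 48 mm above the table: the bottle's foot rests here. Round it the spring clip, 41 mm high: two jaws of bent steel wire, at the mixer's +y and -y, 40 mm apart at the flared mouth, about 23 mm at 20 mm up. A bottle pushed straight down over the centre spreads them (about 5 to 15 N) and they close on its glass body.
- jaw_left (a joint): Angle of the clip jaw at the mixer's +y, rad: 0 empty, about 0.1 when it grips the bottle, sprung back towards 0.
- jaw_right (a joint): The same for the jaw at the mixer's -y.
- cover_grip (a point): The mixer's bayonet cover, a clear cup standing mouth down: 72 mm across, 82 mm high; on top a black bar handle 60 mm long (x), 24 mm wide (y), from 82 to 114 mm above the rim. This point lies in the bar on the cup's axis, 104 mm above the rim; x along the bar, z up. About 120 g. Seated in the collar, this point is 152 mm above the table.
- cover_rim (a point): Centre of the cover's open lower rim (66 mm inside, 78 mm clear height); axes as cover_grip. Two black lugs, 13 mm wide, 6 mm high, 91 mm over both, stick out at the rim under the bar's ends; black ribs stand above them. With the bar along the mixer's x (either way round) they pass down the notches until the rim stands on the floor; then turned clockwise they run under the lip, 4 mm of play in height.
- run_ring (a joint): Sprung switch ring, rad, 0 at rest, grows clockwise. The seated cover's lugs meet it 0.15 rad clockwise of the notch's middle and push it along: ring = cover's turn - 0.15. It pushes back 0.08 N m at 0, 0.16 at 0.8; let go, the cover springs back. Hold-to-run: cover turned 0.54 rad, ring 0.39. From ring 0.7 the lugs push past spring balls, much stiffer (0.5 N m); past 0.8 they click into the lock.
- pen: Bystander: felt marker, 135 x 17 x 16 mm, lying on the table; origin under its centre.
- tape: Bystander: roll of tape lying flat, 103 mm across, 25 mm high; origin under its centre.
- parts: Bystander: clear three-bay parts case, 92 x 135 x 34 mm; origin under its centre.
- bottle_a: Bystander: another lacquer bottle, 27 x 74 mm, standing directly on the table at the back; origin under its centre.
- bottle_b: Bystander: a third lacquer bottle, 27 x 74 mm, standing directly on the table at the back; origin under its centre.
- carton: Bystander: small upright carton, 34 x 34 x 117 mm, at the back; origin under its centre.
- counter: Bystander: hand tally counter, 46 x 67 x 22 mm; origin under its centre.

How it is judged (in metres and radians):
On the way, in this order (a step that is already met when the one before it is completed fails the run):
1. the bottle stands fully home in the spring clip, both jaws on it, and is released (z of lacquer_mid in the frame of mixer below 0.0885 m and horizontal distance between lacquer_mid and clip_seat below 0.005 m and angle between lacquer_mid's own z axis and vertical below 0.12 rad and value of joint each of jaw_left, jaw_right above 0.04 rad and contact force between the fingers and lacquer below 0.1 N), for 0.2 s.
2. the cover is down in the collar over the bottle, its rim on the well floor, before it turns the switch ring (z of cover_grip in the frame of mixer below 0.1565 m and horizontal distance between cover_grip and clip_seat below 0.007 m and value of joint run_ring below 0.2 rad), for 0.1 s.
At the end, for the whole second after the job is handed in: Bottle upright in the clip: foot within 3.5 mm of the floor, 5 mm of centre, both jaws spread. Cover upright in the collar over it: within 5.5 mm of its seated height, 7 mm of centre, gripped by the fingers with over 1 N. Switch ring still, between 0.22 and 0.56 rad (middle 0.39) (z of lacquer_mid in the frame of mixer below 0.0885 m and horizontal distance between lacquer_mid and clip_seat below 0.005 m and angle between lacquer_mid's own z axis and vertical below 0.12 rad and value of joint each of jaw_left, jaw_right above 0.04 rad and z of cover_grip in the frame of mixer below 0.1575 m and horizontal distance between cover_grip and clip_seat below 0.007 m and angle between cover_grip's own z axis and vertical below 0.1 rad and value of joint run_ring between 0.22 and 0.56 rad and velocity of joint run_ring between -0.15 and 0.15 rad/s and contact force between the fingers and cover above 1 N); the arm keeps its last pose, push and grip.
It fails at once if the cover is turned into the lock (ring over 0.8 rad) (value of joint run_ring above 0.8 rad).
It fails at once if the bottle is tipped over (angle between lacquer_mid's own z axis and vertical above 0.7 rad).
It fails at once if a bystander is pushed more than 30 mm, or the scale more than 40 mm (distance of any of pen, tape, parts, bottle_a, bottle_b, carton, counter from where it was at the start of the episode above 0.03 m or distance of scale from where it was at the start of the episode above 0.04 m).
It also fails if it takes over 56 s, if anything falls off the work surface, if the arm or the gripper's body presses on something with over 40 N, if the wrist force passes 120 N, or if a joint passes its speed limit or range.

## Working session

There is one attempt and no reset: what is moved stays moved. The work goes in short steps, Python scripts to look and compute and a tool call to move; the robot and the scene stay as the last step left them, time stands still between calls to the robot, and variables do not carry over. Pictures are saved under pics/ and viewed, at most 10 in all, crops included, and the job is handed in when it is done.

Besides the shell and the picture viewer there is one more tool, called as a command line: name --argument value ..., lists and objects as JSON in quotes. play_rows: Moves the arm, as the interface text tells. Its arguments: {"type":"object","properties":{"targets":{"type":"string"}},"required":["targets"]}

```bash
mkdir -p pics; cat > h.py <<'E'
import numpy as np, cv2
from station import observe, cams, ticket
def ray(info,px):
    K=np.array(info["K"],float);d=np.array(info["dist"],float);T=np.array(info["T"],float)
    u=cv2.undistortPoints(np.array(px,float).reshape(-1,1,2),K,d).reshape(-1,2)
    D=np.c_[u,np.ones(len(u))]@T[:3,:3].T
    return T[:3,3],D
def onplane(info,px,z):
    o,D=ray(info,px); return o+D*((z-o[2])/D[:,2])[:,None]
def snap(n,f):
    im=cams.camera(n); cv2.imwrite(f,cv2.cvtColor(im,cv2.COLOR_RGB2BGR)); return im
E
python3 - <<'E'
from h import *
s=observe(); print(s)
for n in("top","scene"):
    snap(n,f"pics/{n}0.png"); i=cams.camera_info(n); print(n,np.round(np.array(i["T"]),3).tolist(),np.array(i["K"]).tolist())
print(np.round(np.array(cams.camera_info("wrist")["T"]),2).tolist())
E
```

```text
{'clock': 0.0, 'qpos': array([ 1.16500234e+00,  8.74620319e-02,  1.75063724e-01,  1.65977576e+00,
       -9.34807055e-06,  1.57078548e+00]), 'joint_velocities': array([ 0.00077547, -0.00110672,  0.00187063, -0.00069278,  0.00091032,
       -0.00132743]), 'joint_efforts': array([-1.37311476e-03, -5.20390999e+01,  4.64795673e+01,  1.65329967e-02,
        6.44509214e-05,  6.40984268e-06]), 'ee_pos': array([217.0180404 , 505.10954875, 230.54585519]), 'tcp_rot': array([-1.34238634e-04,  2.01502376e-01,  9.79487783e-01, -6.75682661e-04]), 'contact_force': array([0.31395328, 0.11434987, 0.01539778]), 'moment': array([0.00328272, 0.00808911, 0.05448741]), 'grasp_force': 0.0, 'width': 85.428665092152}
top [[0.026, -0.997, 0.07, 532.421], [-1.0, -0.027, -0.001, 129.649], [0.003, -0.07, -0.998, 1034.135], [0.0, 0.0, 0.0, 1.0]] [[443.026659353239, 0.0, 322.6792489548681], [0.0, 443.026659353239, 248.4360988858801], [0.0, 0.0, 1.0]]
scene [[0.721, -0.406, 0.562, 48.11], [-0.693, -0.422, 0.585, -411.309], [-0.001, -0.811, -0.585, 651.314], [0.0, 0.0, 0.0, 1.0]] [[455.60692219876637, 0.0, 321.8489903108329], [0.0, 455.60692219876637, 241.30950289681837], [0.0, 0.0, 1.0]]
[[0.4, 0.88, 0.25, 153.71], [0.92, -0.38, -0.11, 533.82], [0.0, 0.28, -0.96, 372.97], [0.0, 0.0, 0.0, 1.0]]
```

View pics/top0.png

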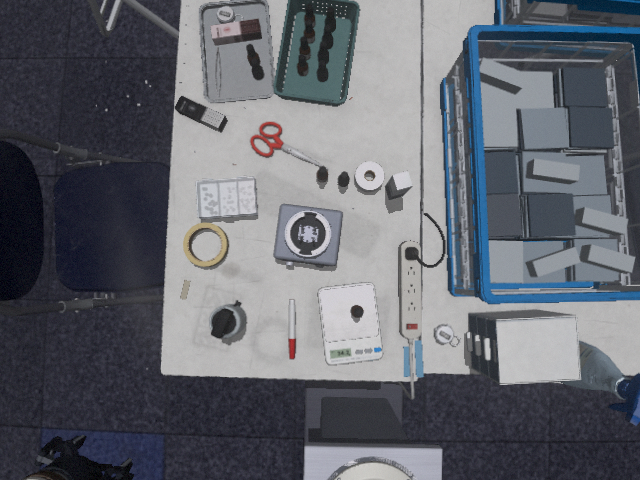

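View pics/scene0.png

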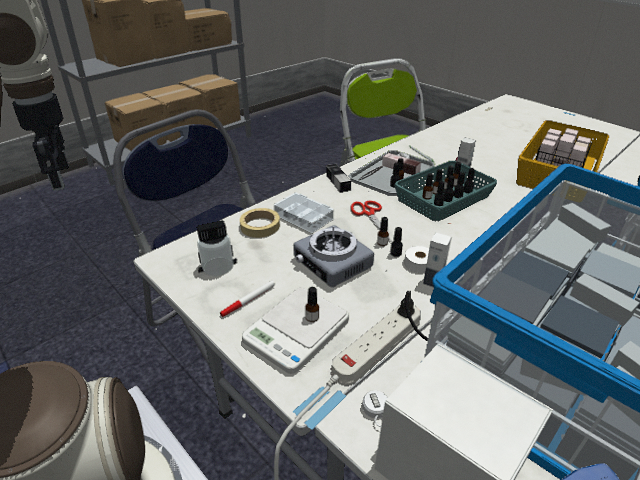

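The top view shows the bottle's cap at (358,311) on the scale, the mixer collar at (310,235) and the cover with its bar at (227,320). The scene view has the bottle at (312,304), the collar at (333,243) and the cover at (215,248). Next I zoom in on these.

```bash
python3 - <<'E'
from h import *
t=cv2.imread("pics/top0.png"); s=cv2.imread("pics/scene0.png")
def c(im,x,y,w,h,k): return cv2.resize(im[y:y+h,x:x+w],(w*k,h*k),interpolation=cv2.INTER_CUBIC)
a=np.hstack([c(t,270,195,80,60,5)[:300,:400],c(t,195,285,80,60,5)])
a=np.vstack([a,np.hstack([c(s,290,215,80,60,5),c(s,180,215,80,60,5)])])
cv2.imwrite("pics/z.png",a)
# bottle cap: dark blob in top
g=cv2.cvtColor(t,cv2.COLOR_BGR2GRAY)
def blobs(x,y,w,h,th):
    m=(g[y:y+h,x:x+w]<th).astype(np.uint8)
    n,l,st,ce=cv2.connectedComponentsWithStats(m)
    for i in range(1,n):
        if st[i,4]>25:
            ys,xs=np.where(l==i); r=cv2.minAreaRect(np.c_[xs+x,ys+y].astype(np.float32)); print(st[i,4],ce[i]+[x,y],r)
print("bottle");blobs(340,295,40,35,60)
print("cover");blobs(195,290,60,60,50)
E
```

```text
bottle
93 [356.72043011 310.84946237] ((357.0, 311.0), (10.0, 10.0), 90.0)
cover
452 [222.31415929 323.0619469 ] ((223.0, 323.0), (28.0, 22.0), 90.0)
```

View pics/z.png

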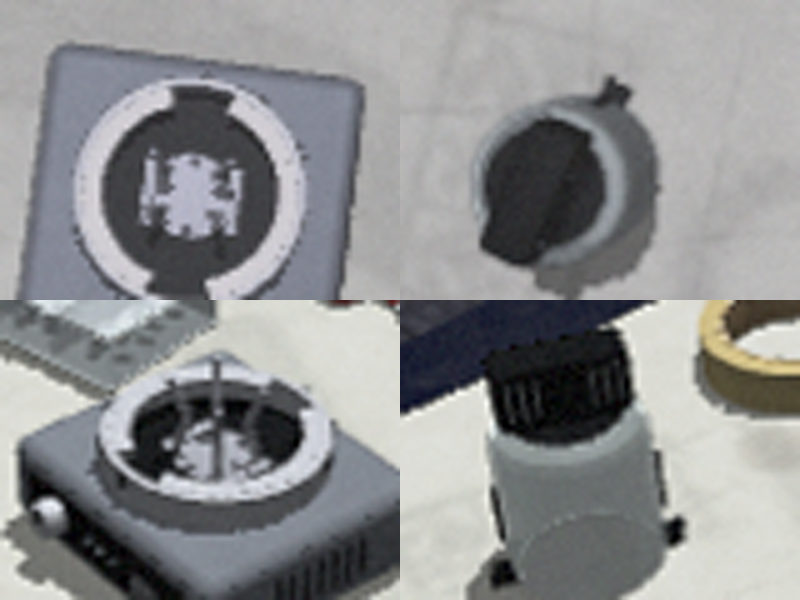

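The zoom shows the collar's ring near top-view (308,233). Its notches lie at about (310,214) and (306,253), so the mixer is yawed slightly clockwise. The cover's bar runs from lower-left to upper-right. In the scene view its lugs are at about (200,269) and (234,261). Now I compute positions from these.

```bash
python3 - <<'E'
from h import *
from scipy.spatial.transform import Rotation as R
t=cv2.imread("pics/top0.png"); g=cv2.cvtColor(t,cv2.COLOR_BGR2GRAY)
it=cams.camera_info("top"); isc=cams.camera_info("scene")
# collar ring
x,y=270,195; m=(g[y:y+75,x:x+75]>185).astype(np.uint8)
m[:8]=0;m[:, :12]=0; m[:,64:]=0; m[64:]=0
ys,xs=np.where(m>0); h=cv2.convexHull(np.c_[xs+x,ys+y].astype(np.float32)).reshape(-1,2)
W=onplane(it,h,64)[:,:2]; A=np.c_[2*W,np.ones(len(W))]; b=(W**2).sum(1); s=np.linalg.lstsq(A,b,rcond=None)[0]
r=np.sqrt(s[2]+s[:2]@s[:2]); print("collar",s[:2],"D",2*r, "res",np.abs(np.hypot(*(W-s[:2]).T)-r).max())
n=onplane(it,[[270+203/5,195+95/5],[270+182/5,195+285/5]],64)[:,:2]; d=n[0]-n[1]; print("notch mid",n.mean(0),"yaw",np.degrees(np.arctan2(d[1],d[0])))
e=onplane(it,[[270+60/5,195+45/5],[270+355/5,195+77/5]],48)[:,:2]; d=e[0]-e[1]; print("edge",np.hypot(*d),np.degrees(np.arctan2(d[1],d[0]))-90)
print("cap", onplane(it,[[357,311]],90)[0], )
# cap triangulate w/ scene
gs=cv2.cvtColor(cv2.imread("pics/scene0.png"),cv2.COLOR_BGR2GRAY)
print("cap scene top@", onplane(isc,[[312.5,290]],99)[0])
l=onplane(isc,[[200,269.5],[234.4,261]],3)[:,:2]; d=l[1]-l[0]; print("lugs",l,"mid",l.mean(0),np.hypot(*d),np.degrees(np.arctan2(d[1],d[0])))
b=onplane(it,[[195+(500-400)/5,285+243/5],[195+(575-400)/5,285+130/5]],114)[:,:2]; d=b[1]-b[0];print("bar",b,b.mean(0),np.hypot(*d),np.degrees(np.arctan2(d[1],d[0])))
o=observe(); q=o["tcp_rot"]; M=R.from_quat([*q[1:],q[0]]).as_matrix(); print(np.round(M,3))
T=np.array(cams.camera_info("wrist")["T"]); print(np.round(M.T@(T[:3,3]-o["ee_pos"]),1), np.round(M.T@T[:3,:3],3).tolist())
E
```

```text
collar [633.5237019  163.15078818] D 100.0242052693838 res 0.55172739487314
notch mid [633.45853735 160.85116447] yaw -4.62732349213148
edge 133.41846691146017 -4.723813896413716
cap [467.39891935  52.58009209  90.        ]
cap scene top@ [461.7300147   43.76910884  99.        ]
lugs [[397.15670002 348.31956387]
 [471.45737469 319.92904479]] mid [434.30703735 334.12430433] 79.54000144586276 -20.912012318643473
bar [[414.57939111 346.30165439]
 [461.89357085 316.94046452]] [438.23648098 331.62105946] 55.6840288978307 -31.821998322055887
[[-0.919  0.395 -0.   ]
 [ 0.395  0.919 -0.001]
 [-0.    -0.001 -1.   ]]
[  69.5    1.2 -142.3] [[-0.001, -0.961, -0.275], [1.0, -0.001, 0.001], [-0.002, -0.275, 0.961]]
```

play_rows --targets "0 0 0 -0.93 1;0 0 0 -0.93 1;0 0 0 -0.93 1;0 0 0 -0.93 1;-2 -3.1 0.2 0 1;-2 -3.1 0.2 0 1;-2 -3.1 0.2 0 1;-2 -3.1 0.2 0 1"

```text
clock: 0.77
ee_pos: [287.0, 373.8, 222.7]
tcp_rot: [-0.0, 0.04, 0.999, -0.0]
contact_force: [0.8, 0.3, -0.7]
width: 85.2
grasp_force: 0.0
```

play_rows --targets "-2 -3.1 0.2 0 1;-2 -3.1 0.2 0 1;-2 -3.1 0.2 0 1;-2 -3.1 0.2 0 1;-2 -3.1 0.2 0 1;-2 -3.1 0.2 0 1;-2 -3.1 0.2 0 1;-2 -3.1 0.2 0 1"

```text
clock: 1.43
ee_pos: [426.5, 113.3, 207.1]
tcp_rot: [0.0, 0.041, 0.999, 0.0]
contact_force: [0.5, 0.2, -0.5]
width: 85.9
grasp_force: 0.0
```

play_rows --targets "-2 -3.1 0.2 0 1;-2 -3.1 0.2 0 1;0 0 0 0 1;0 0 0 0 1"

```text
clock: 1.77
ee_pos: [461.2, 48.4, 202.6]
tcp_rot: [-0.001, 0.042, 0.999, -0.0]
contact_force: [0.7, -0.1, -0.4]
width: 85.4
grasp_force: 0.0
```

```bash
cat >> h.py <<'E'
from scipy.spatial.transform import Rotation as R
def pose():
    o=observe(); q=o["tcp_rot"]; M=R.from_quat([*q[1:],q[0]]).as_matrix()
    return o,o["ee_pos"],M
def go(target):
    o,p,M=pose(); d=M.T@(np.array(target)-p); print("TCP",np.round(p,1),"x-az",round(np.degrees(np.arctan2(M[1,0],M[0,0])),1),"shift cm",np.round(d/10,2),"q6",round(o["qpos"][5],2),"t",round(o["clock"],2),"F",np.round(o["contact_force"],1),"w",round(o["width"],1))
E
python3 - <<'E'
from h import *
i=cams.camera_info("wrist"); snap("wrist","pics/w1.png"); go([465,50,95])
np.save("w1T.npy",i["T"])
E
```

```text
TCP [460.9  49.6 202.9] x-az 175.2 shift cm [-0.42  0.08 10.79] q6 0.19 t 1.82 F [-0.4 -0.3 -0.8] w 85.3
```

View pics/w1.png

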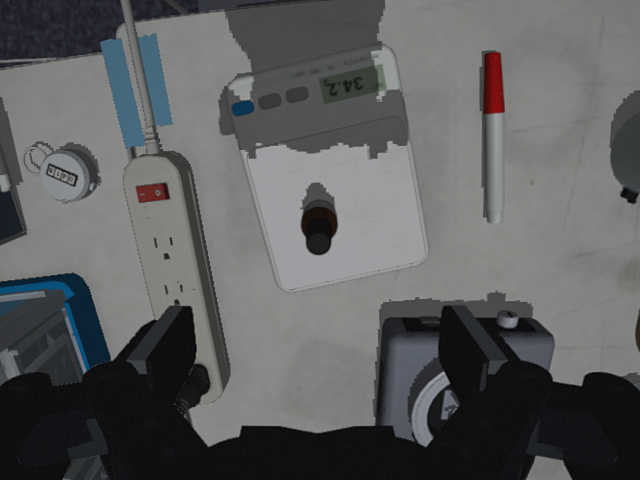

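The wrist view shows the cap's top at (319,242). The body below it runs to about (319,210), the fingertips are near (165,330) and (470,330), and the mixer is at the lower right.

```bash
python3 - <<'E'
from h import *
i=cams.camera_info("wrist"); im=cv2.imread("pics/w1.png")
g=im.max(2)
m=(g[170:275,285:360]<60).astype(np.uint8); n,l,st,ce=cv2.connectedComponentsWithStats(m); k=1+st[1:,4].argmax(); print(st[k]+[285,170,0,0,0])
# cap-top disc: darkest lower part
c=(319,242); print([g[r,319] for r in range(215,262,3)],[g[242,q] for q in range(300,340,3)])
p=onplane(i,[[319,242],[319,250],[319,254.5],[304,242],[333,242]],99); print(p.round(1))
# collar left edge check
sc=cv2.imread("pics/scene0.png").max(2)
m=(sc[285:325,300:325]<70).astype(np.uint8); n,l,st,ce=cv2.connectedComponentsWithStats(m); k=1+st[1:,4].argmax(); print(st[k]+[300,285,0,0,0],ce[k])
isc=cams.camera_info("scene"); print(onplane(isc,[[312.5,291]],97)[0])
E
```

```text
[ 302  200   35   55 1500]
[np.uint8(25), np.uint8(15), np.uint8(13), np.uint8(16), np.uint8(15), np.uint8(16), np.uint8(23), np.uint8(33), np.uint8(35), np.uint8(32), np.uint8(31), np.uint8(32), np.uint8(29), np.uint8(38), np.uint8(162), np.uint8(160)] [np.uint8(160), np.uint8(162), np.uint8(59), np.uint8(30), np.uint8(30), np.uint8(30), np.uint8(33), np.uint8(32), np.uint8(30), np.uint8(34), np.uint8(41), np.uint8(161), np.uint8(160), np.uint8(159)]
[[464.4  51.9  99. ]
 [469.5  51.5  99. ]
 [472.5  51.2  99. ]
 [463.6  42.7  99. ]
 [465.1  60.5  99. ]]
[306 287  13  31 253] [12.1541502  16.13043478]
[461.39299517  43.44435673  97.        ]
```

play_rows --targets "-0.4 0.27 3 0 1;0 0 3 0 1;0 0 3 0 1;0 0 2 0 1;0 0 1 0 1;0 0 1 0 1;0 0 0 0 1;0 0 0 0 1"

```text
clock: 2.48
ee_pos: [465.4, 52.9, 74.1]
tcp_rot: [0.0, 0.04, 0.999, 0.0]
contact_force: [-0.1, -1.1, 0.9]
width: 85.3
grasp_force: 0.0
```

play_rows --targets "0 0 0 0 -1;0 0 0 0 -1;0 0 0 0 -1;0 0 0 0 -1;0 0 0 0 -1;0 0 0 0 -1;0 0 0 0 -1;0 0 0 0 -1"

```text
clock: 3.15
ee_pos: [465.4, 52.3, 73.5]
tcp_rot: [0.0, 0.041, 0.999, -0.0]
contact_force: [-0.8, -0.6, 2.7]
width: 15.1
grasp_force: 58.0
```

play_rows --targets "0 0 0 0 -1;0 0 -1 0 -1;0 0 -3 0 -1;0 0 -3 0 -1;0 0 -3 0 -1;0 0 -2 0 -1;0 0 0 0 -1;0 0 0 0 -1"

```text
clock: 3.82
ee_pos: [465.7, 52.6, 194.5]
tcp_rot: [0.001, 0.041, 0.999, 0.0]
contact_force: [1.1, -0.1, -1.5]
width: 15.1
grasp_force: 57.9
```

```bash
python3 - <<'E'
from h import *
i=cams.camera_info("wrist"); snap("wrist","pics/w2.png"); go([634,162,200])
o,p,M=pose()
K=np.array(i["K"]);T=np.array(i["T"])
P=np.array([p+M@np.array([dx,0,dz]) for dx,dz in((0,0),(0,-29),(9,-29),(-9,-29),(0,48))])
c=(P-T[:3,3])@T[:3,:3]; print(cv2.projectPoints(c.reshape(-1,1,3),np.zeros(3),np.zeros(3),K,np.array(i["dist"]))[0].reshape(-1,2).round(0).tolist())
im=cv2.imread("pics/w2.png")[180:480,140:540]; cv2.imwrite("pics/w2c.png",cv2.resize(im,(800,600)))
E
```

```text
TCP [465.2  52.5 193.2] x-az 175.4 shift cm [-15.94  12.28  -0.68] q6 0.19 t 3.87 F [ 0.3  0.  -1.3] w 14.9
[[313.0, 309.0], [313.0, 349.0], [313.0, 323.0], [313.0, 374.0], [314.0, 266.0]]
```

View pics/w2c.png

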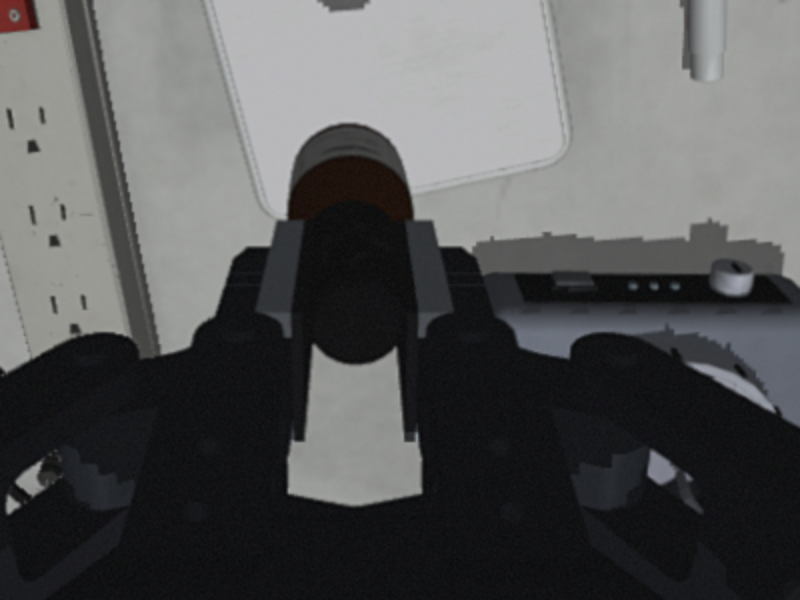

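The cap is between the pads, though about 4–6 mm nearer the camera than the pad centre: the front edge of its top is at row 361, column 318. Next I view the collar from above the mixer at the same tool orientation, so camera bias cancels.

play_rows --targets "-2.5 2.3 -0.2 0 -1;-2.5 2.3 -0.2 0 -1;-2.5 2.3 -0.2 0 -1;-2.5 2.3 0 0 -1;-2.5 2.3 0 0 -1;0 0 0 0 -1;0 0 0 0 -1;0 0 0 0 -1"

```text
clock: 4.53
ee_pos: [598.4, 156.7, 197.7]
tcp_rot: [-0.001, 0.04, 0.999, -0.0]
contact_force: [0.3, -0.7, -0.7]
width: 15.0
grasp_force: 58.0
```

```bash
python3 - <<'E'
from h import *
import json
i=cams.camera_info("wrist"); snap("wrist","pics/w3.png"); go([634,162,200])
o,p,M=pose(); json.dump(dict(K=np.array(i["K"]).tolist(),dist=np.array(i["dist"]).tolist(),T=np.array(i["T"]).tolist(),p=p.tolist(),M=M.tolist()),open("w3.json","w"))
E
```

```text
TCP [598.3 156.4 198.7] x-az 175.3 shift cm [-3.51  0.84 -0.14] q6 0.34 t 4.58 F [-0.2 -0.6  0.3] w 15.2
```

View pics/w3.png

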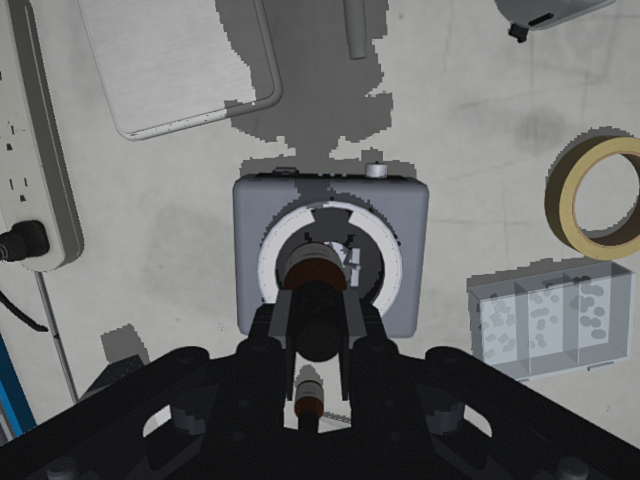

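The collar's ring is visible around the held bottle: outer edge at columns 257 to 404, top at row 203, rear notch near (330,210). The bottle's foot is at about (312,243). Next I fit the ring and compare it with the foot.

```bash
python3 - <<'E'
from h import *
import json
from scipy.optimize import least_squares
i=json.load(open("w3.json")); p=np.array(i["p"]);M=np.array(i["M"])
g=cv2.cvtColor(cv2.imread("pics/w3.png"),cv2.COLOR_BGR2GRAY)
C=(331,275); pts=[]; inn=[]
for a in np.radians(np.r_[np.arange(-178,-100,3),np.arange(-80,35,3)]):
    rs=np.arange(92,45,-.5); xs=np.array([C[0]+rs*np.cos(a),C[1]+rs*np.sin(a)])
    v=cv2.remap(g,xs[0].astype(np.float32)[None],xs[1].astype(np.float32)[None],1)[0]
    k=np.where(v>175)[0]
    if len(k)>5: pts.append(xs[:,k[0]])
pts=np.array(pts); W=onplane(i,pts,64)[:,:2]
f=lambda q:np.hypot(*(W-q[:2]).T)-q[2]
s=least_squares(f,[634,162,52],loss="soft_l1"); print(len(W),"collar",s.x.round(1),"res",np.abs(f(s.x)).round(1))
t=M.T@(np.array([*s.x[:2],64])-p); print("collar in tool",t.round(1))
# cap top & body in tool frame
def tool(px,dz):
    o,D=ray(i,px); o=M.T@(o-p); D=D@M; return o+D*((dz-o[2])/D[:,2])[:,None]
print([g[r,318] for r in range(345,372,2)])
for r in (170,): pass
# body mask columns per row
b=cv2.imread("pics/w3.png").astype(int)
for r in (250,255,265,275): print(r,[(c,b[r,c].tolist()) for c in (278,282,286,344,347,350)])
print(tool([[318,361],[300,335],[337,335]],-29).round(1)); print("foot near",tool([[312,242],[282,262],[344,262]],48).round(1), "shoulder",tool([[284,283],[347,283]],7).round(1))
e=onplane(i,[[250,187],[412,187]],48)[:,:2]; 
cv2.imwrite("pics/w3c.png",cv2.resize(cv2.imread("pics/w3.png")[225:375,225:425],(800,600),interpolation=cv2.INTER_CUBIC))
E
```

```text
63 collar [633.2 164.1  49.7] res [0.1 0.1 0.1 0.3 0.1 0.2 0.1 0.4 0.3 0.1 0.1 0.1 0.6 0.1 0.1 0.1 0.3 0.4
 0.1 0.2 0.2 0.3 0.7 2.4 0.  0.4 0.  0.  0.1 0.1 0.4 0.1 0.1 0.4 0.5 0.2
 0.1 0.4 0.3 0.  0.6 0.4 0.  0.2 0.4 0.2 0.  0.2 0.3 0.1 0.2 0.1 0.3 0.4
 0.1 0.2 0.2 0.2 0.1 0.1 0.  0.3 0.3]
collar in tool [-34.4  10.6 134.6]
[np.uint8(25), np.uint8(21), np.uint8(19), np.uint8(21), np.uint8(22), np.uint8(19), np.uint8(19), np.uint8(19), np.uint8(34), np.uint8(154), np.uint8(164), np.uint8(163), np.uint8(164), np.uint8(167)]
250 [(278, [186, 183, 183]), (282, [51, 48, 47]), (286, [53, 50, 49]), (344, [78, 73, 70]), (347, [79, 74, 72]), (350, [52, 47, 47])]
255 [(278, [77, 74, 74]), (282, [54, 51, 50]), (286, [53, 51, 48]), (344, [193, 178, 174]), (347, [56, 50, 50]), (350, [70, 65, 64])]
265 [(278, [52, 50, 48]), (282, [53, 50, 49]), (286, [59, 60, 59]), (344, [96, 88, 86]), (347, [70, 65, 63]), (350, [62, 56, 54])]
275 [(278, [19, 19, 15]), (282, [51, 48, 46]), (286, [26, 29, 34]), (344, [47, 46, 47]), (347, [83, 76, 75]), (350, [76, 70, 68])]
[[ -2.4   1.8 -29. ]
 [  6.6  -3.7 -29. ]
 [  6.6   7.5 -29. ]]
foot near [[ 13.3  -0.8  48. ]
 [  3.3 -15.3  48. ]
 [  3.3  14.5  48. ]] shoulder [[  9.  -11.1   7. ]
 [  9.   13.    7. ]]
```

View pics/w3c.png

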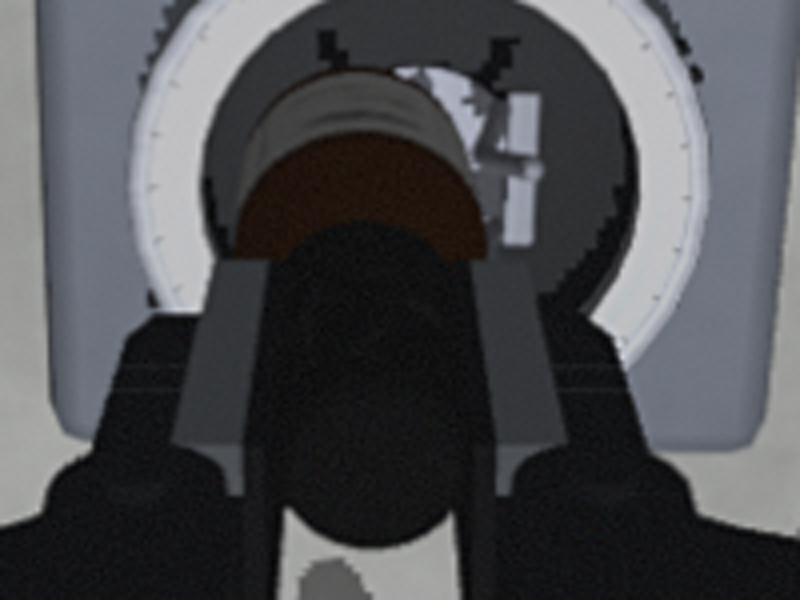

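The crop shows the pads' near tip corners at about image (292,290) and (343,290), and their upper near corners at about (286,336) and (349,336). I use these to calibrate the tool-frame bias.

```bash
python3 - <<'E'
from h import *
import json
i=json.load(open("w3.json")); p=np.array(i["p"]);M=np.array(i["M"])
def tool(px,dz):
    o,D=ray(i,px); o=M.T@(o-p); D=D@M; return o+D*((dz-o[2])/D[:,2])[:,None]
for dz in (0,-3): print("tip",dz,tool([[292,290],[342.5,290]],dz).round(1).tolist())
for dz in (-30,-34,-38): print(dz,tool([[286,336.5],[349,336.5],[287,348],[348,348]],dz).round(1).tolist())
for dz in (-19,-24,-29,-34): print("cap",dz,tool([[318.2,361.5],[296,335],[342.5,335]],dz).round(1).tolist())
for dz in (43,48,53): print("foot",dz,tool([[314.3,242]],dz).round(1).tolist())
E
```

```text
tip 0 [[9.1, -7.7, 0.0], [9.0, 10.9, 0.0]]
tip -3 [[10.3, -7.5, -3.0], [10.3, 10.7, -3.0]]
-30 [[6.7, -7.8, -30.0], [6.6, 11.1, -30.0], [2.7, -7.6, -30.0], [2.7, 10.9, -30.0]]
-34 [[8.9, -7.5, -34.0], [8.9, 10.7, -34.0], [5.1, -7.3, -34.0], [5.1, 10.5, -34.0]]
-38 [[11.1, -7.2, -38.0], [11.1, 10.4, -38.0], [7.5, -7.0, -38.0], [7.5, 10.2, -38.0]]
cap -19 [[-9.0, 1.9, -19.0], [1.1, -5.4, -19.0], [1.1, 9.9, -19.0]]
cap -24 [[-5.8, 1.9, -24.0], [3.8, -5.2, -24.0], [3.8, 9.5, -24.0]]
cap -29 [[-2.6, 1.8, -29.0], [6.6, -4.9, -29.0], [6.6, 9.2, -29.0]]
cap -34 [[0.6, 1.8, -34.0], [9.4, -4.6, -34.0], [9.4, 8.8, -34.0]]
foot 43 [[14.8, 0.3, 43.0]]
foot 48 [[13.3, 0.3, 48.0]]
foot 53 [[11.9, 0.3, 53.0]]
```

play_rows --targets "-1.9 0.5 0 0 -1;-1.8 0.5 0 0 -1;0 0 2 0 -1;0 0 2 0 -1;0 0 1 0 -1;0 0 0 0 -1;0 0 0 0 -1"

```text
clock: 5.17
ee_pos: [636.1, 163.3, 150.0]
tcp_rot: [-0.0, 0.041, 0.999, -0.0]
contact_force: [0.4, 0.1, -0.5]
width: 15.3
grasp_force: 58.0
```

play_rows --targets "0 0 1 0 -1;0 0 0.7 0 -1;0 0 0.7 0 -1;0 0 0.7 0 -1;0 0 0 0 -1"

```text
clock: 5.58
ee_pos: [636.0, 163.8, 116.8]
tcp_rot: [-0.001, 0.04, 0.999, -0.0]
contact_force: [-2.0, 0.2, -0.7]
width: 14.9
grasp_force: 57.9
```

play_rows --targets "0 0 0.5 0 -1;0 0 0.5 0 -1;0 0 0 0 -1;0 0 0 0 -1"

```text
clock: 5.92
ee_pos: [636.1, 163.8, 107.2]
tcp_rot: [-0.001, 0.041, 0.999, -0.0]
contact_force: [-3.9, -0.0, -2.4]
width: 15.0
grasp_force: 57.9
```

play_rows --targets "0 0 0.5 0 -1;0 0 0.4 0 -1;0 0 0 0 -1;0 0 0 0 -1"

```text
clock: 6.25
ee_pos: [636.7, 163.8, 98.7]
tcp_rot: [-0.0, 0.041, 0.999, -0.0]
contact_force: [-2.4, -0.1, -2.9]
width: 15.1
grasp_force: 58.0
```

play_rows --targets "0 0 0.2 0 -1;0 0 0.1 0 -1;0 0 0 0 -1;0 0 0 0 -1"

```text
clock: 6.58
ee_pos: [637.0, 163.9, 96.5]
tcp_rot: [0.0, 0.041, 0.999, 0.0]
contact_force: [-2.7, 0.1, 0.3]
width: 15.1
grasp_force: 58.6
```

play_rows --targets "0 0 0.2 0 -1;0 0 0 0 -1;0 0 0 0 -1"

```text
clock: 6.83
ee_pos: [637.5, 163.9, 96.1]
tcp_rot: [0.001, 0.041, 0.999, 0.0]
contact_force: [-4.6, -2.5, 10.0]
width: 15.0
grasp_force: 59.7
```

play_rows --targets "0 0 0 0 -0.3;0 0 0 0 0;0 0 0 0 0;0 0 0 0 0;0 0 -1 0 0.2;0 0 -2 0 0.5;0 0 -3 0 1;0 0 -3 0 1"

```text
clock: 7.5
ee_pos: [636.3, 163.7, 185.3]
tcp_rot: [-0.001, 0.041, 0.999, -0.0]
contact_force: [1.2, 0.2, -0.2]
width: 84.1
grasp_force: 0.0
```

play_rows --targets "2.5 0 -1.2 0 1;2.5 0 0 0 1;0 0 0 0 1;0 0 0 0 1"

```text
clock: 7.83
ee_pos: [586.5, 168.1, 197.7]
tcp_rot: [0.001, 0.04, 0.999, 0.0]
contact_force: [1.0, 1.1, -0.4]
width: 85.6
grasp_force: 0.0
```

```bash
python3 - <<'E'
from h import *
import json
i=cams.camera_info("wrist"); im=snap("wrist","pics/w4.png"); go([434,333,230])
o,p,M=pose(); json.dump(dict(K=np.array(i["K"]).tolist(),dist=np.array(i["dist"]).tolist(),T=np.array(i["T"]).tolist(),p=p.tolist(),M=M.tolist()),open("w4.json","w"))
T=np.array(i["T"]);P=np.array([[633.5,163,z] for z in (122,89,64,48)]);c=(P-T[:3,3])@T[:3,:3]
q=cv2.projectPoints(c.reshape(-1,1,3),np.zeros(3),np.zeros(3),np.array(i["K"]),np.array(i["dist"]))[0].reshape(-1,2);print(q.round(0).tolist())
cx,cy=q[1].astype(int); x0=max(0,min(440,cx-100)); y0=max(0,min(330,cy-75));print(x0,y0)
b=cv2.imread("pics/w4.png")[y0:y0+150,x0:x0+200]; cv2.imwrite("pics/w4c.png",cv2.resize(b,(800,600),interpolation=cv2.INTER_CUBIC))
E
```

```text
TCP [587.1 168.  197.1] x-az 175.4 shift cm [16.59 15.21 -3.3 ] q6 0.36 t 7.88 F [0.4 0.4 0.3] w 85.6
[[312.0, 328.0], [313.0, 303.0], [313.0, 289.0], [313.0, 280.0]]
212 228
```

View pics/w4c.png

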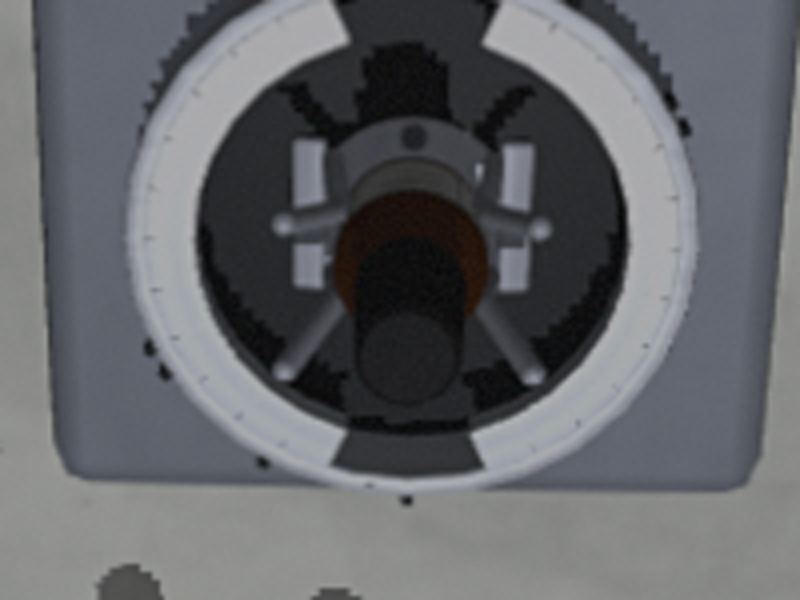

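The bottle is standing in the clip: cap top centred at about (315,317), clip post tips at y≈284 and 321, collar centre at about (315,286). Next I measure how far the bottle is off-centre.

```bash
python3 - <<'E'
from h import *
import json
i=json.load(open("w4.json"))
pc=lambda x,y:[212+x/4-.375,228+y/4-.375]
f=lambda pts,z:onplane(i,[pc(*q) for q in pts],z)[:,:2].round(1).tolist()
print("bore lip (inner edge pts)",f([(198,230),(627,230),(413,432)],64))
print("ring outer",f([(133,230),(688,230),(405,487)],64))
print("posts",f([(284,225),(541,230),(286,372),(533,374)],89), np.mean(f([(284,225),(541,230),(286,372),(533,374)],89),0))
for z in (122,125): print("cap front,left,right",z,f([(408,404),(357,355),(463,355)],z))
print("shoulder l/r",f([(335,262),(487,262)],89))
g=cv2.cvtColor(cv2.imread("pics/w4.png"),cv2.COLOR_BGR2GRAY)
C=pc(413,235); out=[]
for a in np.radians(np.r_[np.arange(-60,60,3),np.arange(120,240,3)]):
    rs=np.arange(40,64,.5); v=cv2.remap(g,(C[0]+rs*np.cos(a)).astype(np.float32)[None],(C[1]+rs*np.sin(a)).astype(np.float32)[None],1)[0]
    k=np.where(v>130)[0]
    if len(k): out.append([C[0]+rs[k[0]]*np.cos(a),C[1]+rs[k[0]]*np.sin(a)])
W=onplane(i,out,64)[:,:2]; A=np.c_[2*W,np.ones(len(W))]; s=np.linalg.lstsq(A,(W**2).sum(1),rcond=None)[0]; r=np.sqrt(s[2]+s[:2]@s[:2]); print("bore",s[:2],r,np.median(abs(np.hypot(*(W-s[:2]).T)-r)))
E
```

```text
bore lip (inner edge pts) [[627.8, 126.3], [634.1, 202.6], [671.2, 161.2]]
ring outer [[626.9, 114.6], [635.0, 213.5], [682.7, 158.7]]
posts [[618.1, 144.7], [622.4, 186.1], [644.4, 142.2], [648.1, 183.2]] [633.25 164.05]
cap front,left,right 122 [[634.3, 163.7], [625.8, 157.0], [627.1, 172.2]]
cap front,left,right 125 [[632.7, 163.8], [624.3, 157.2], [625.5, 172.3]]
shoulder l/r [[625.2, 152.3], [627.2, 177.0]]
bore [633.73351694 164.06570709] 39.280866368520066 0.09252696573113184
```

The bottle measures about 6–7 mm towards -x of the clip centre, which is too far off. I regrip the cap and slide it over.

play_rows --targets "-2 0 0 0 1;-2.1 -0.1 1 0 1;0 0 3 0 1;0 0 3 0 1;0 0 2 0 1;0 0 0.8 0 1;0 0 0 0 1;0 0 0 0 1"

```text
clock: 8.55
ee_pos: [628.2, 163.5, 98.9]
tcp_rot: [0.0, 0.041, 0.999, 0.0]
contact_force: [-0.8, 0.0, 0.3]
width: 85.4
grasp_force: 0.0
```

play_rows --targets "0 0 0 0 -1;0 0 0 0 -1;0 0 0 0 -1;0 0 0 0 -1;0 0 0 0 -1;0 0 0 0 -1;0 0 0 0 -1;0 0 0 0 -1"

```text
clock: 9.22
ee_pos: [628.0, 163.5, 98.8]
tcp_rot: [0.0, 0.041, 0.999, -0.0]
contact_force: [0.1, -1.1, 4.2]
width: 14.7
grasp_force: 58.7
```

play_rows --targets "-0.2 0 0 0 -1;-0.2 0 0 0 -1;-0.2 0 0 0 -1;0 0 0 0 -1;0 0 0 0 -1"

```text
clock: 9.63
ee_pos: [632.8, 163.2, 98.5]
tcp_rot: [-0.001, 0.041, 0.999, 0.0]
contact_force: [-6.5, -0.5, 6.4]
width: 14.4
grasp_force: 59.1
```

play_rows --targets "-0.2 0 0 0 -1;0 0 0 0 -1;0 0 0 0 -1;0 0 0 0 0;0 0 0 0 0;0 0 0 0 0.2;0 0 -2 0 0.5;0 0 -3 0 1"

```text
clock: 10.3
ee_pos: [634.3, 162.6, 145.2]
tcp_rot: [-0.003, 0.041, 0.999, -0.001]
contact_force: [-0.4, -0.4, 0.6]
width: 73.4
grasp_force: 0.0
```

play_rows --targets "2.5 0 -2.5 0 1;2.3 0 -2.5 0 1;0 0 0 0 1;0 0 0 0 1;0 0 0 0 1"

```text
clock: 10.72
ee_pos: [588.1, 166.9, 197.8]
tcp_rot: [0.0, 0.04, 0.999, 0.0]
contact_force: [0.9, 0.1, -1.2]
width: 85.6
grasp_force: 0.0
```

```bash
cat > cap.py <<'E'
from h import *
i=cams.camera_info("wrist"); snap("wrist","pics/w5.png"); go([434,333,230])
g=cv2.cvtColor(cv2.imread("pics/w5.png"),cv2.COLOR_BGR2GRAY)
T=np.array(i["T"])
def pr(x,y,z):
    c=(np.array([x,y,z])-T[:3,3])@T[:3,:3]; return cv2.projectPoints(c.reshape(1,1,3),np.zeros(3),np.zeros(3),np.array(i["K"]),np.array(i["dist"]))[0].ravel()
C=pr(633.7,164,64); out=[]
for a in np.radians(np.r_[np.arange(-60,60,3),np.arange(120,240,3)]):
    rs=np.arange(40,64,.5); v=cv2.remap(g,(C[0]+rs*np.cos(a)).astype(np.float32)[None],(C[1]+rs*np.sin(a)).astype(np.float32)[None],1)[0]
    k=np.where(v>130)[0]
    if len(k): out.append([C[0]+rs[k[0]]*np.cos(a),C[1]+rs[k[0]]*np.sin(a)])
W=onplane(i,out,64)[:,:2]; A=np.c_[2*W,np.ones(len(W))]; s=np.linalg.lstsq(A,(W**2).sum(1),rcond=None)[0]; print("bore",s[:2],np.sqrt(s[2]+s[:2]@s[:2]))
u=pr(628,164,122).round().astype(int); print("exp",u)
x0,y0=u[0]-50,u[1]-75
b=cv2.imread("pics/w5.png")[y0:y0+100,x0:x0+100]; print(x0,y0)
cv2.imwrite("pics/w5c.png",cv2.resize(b,(600,600),interpolation=cv2.INTER_CUBIC))
print([int(v) for v in g[u[1]-45:u[1]+40,u[0]]])
E
python3 cap.py
```

```text
TCP [588.  166.8 197. ] x-az 175.3 shift cm [16.7  15.32 -3.28] q6 0.36 t 10.77 F [ 0.5  0.2 -0.3] w 85.6
bore [633.53238056 164.04672581] 39.2745942946423
exp [315 316]
265 241
[56, 56, 57, 56, 50, 45, 54, 43, 23, 18, 17, 17, 18, 18, 20, 20, 20, 22, 17, 22, 20, 19, 12, 9, 15, 15, 13, 13, 16, 13, 8, 13, 18, 10, 14, 8, 13, 12, 9, 15, 13, 11, 21, 31, 30, 33, 32, 28, 32, 31, 32, 30, 32, 30, 33, 32, 29, 30, 30, 31, 30, 32, 31, 30, 26, 50, 53, 53, 54, 54, 53, 52, 50, 52, 93, 154, 173, 162, 128, 64, 35, 89, 134, 137, 136]
```

View pics/w5c.png

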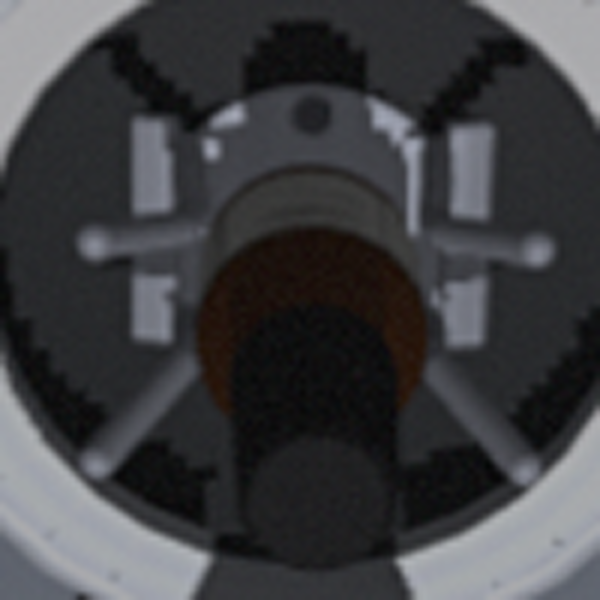

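The cap top is now at about (318,325) and the shoulder sits between the clip posts to within 1 mm, so the bottle is centred and upright. I press lightly on the cap with shut fingers to make sure it is home.

play_rows --targets "0 0 0 0 -1;0 0 0 0 -1;-2.3 0 0 0 -1;-2.2 0 0 0 -1;0 0 0 0 -1;0 0 2.5 0 -1;0 0 2.5 0 -1;0 0 1.7 0 -1"

```text
clock: 11.43
ee_pos: [632.0, 162.9, 128.2]
tcp_rot: [-0.001, 0.041, 0.999, -0.0]
contact_force: [-0.8, -0.5, 0.1]
width: 0.0
grasp_force: 0.0
```

play_rows --targets "0 0 0.3 0 -1;0 0 0.2 0 -1;0 0 0.2 0 -1;0 0 0 0 -1;0 0 0 0 -1"

```text
clock: 11.85
ee_pos: [633.2, 163.4, 125.6]
tcp_rot: [0.001, 0.041, 0.999, 0.0]
contact_force: [0.2, -0.1, 0.5]
width: 0.0
grasp_force: 0.0
```

play_rows --targets "0 0 0.2 0 -1;0 0 0.2 0 -1;0 0 0 0 -1;0 0 0 0 -1"

```text
clock: 12.18
ee_pos: [633.6, 163.4, 121.9]
tcp_rot: [0.001, 0.041, 0.999, 0.0]
contact_force: [0.9, 0.8, 5.7]
width: 0.0
grasp_force: 3.0
```

play_rows --targets "0 0 0.2 0 -1;0 0 0 0 -1;0 0 0 0 -1"

```text
clock: 12.43
ee_pos: [634.3, 163.6, 121.6]
tcp_rot: [0.003, 0.041, 0.999, 0.001]
contact_force: [1.6, -0.6, 13.6]
width: 0.2
grasp_force: 7.0
```

play_rows --targets "0 0 -1 0 -1;0 0 -3.5 0 -1;0 0 -3.5 0 -1;0 0 -3 0 0;2.6 1.9 0 0 1;2.6 1.9 0 0 1;2.6 1.9 0 0 1;2.6 1.9 0 0 1"

```text
clock: 13.1
ee_pos: [534.2, 248.0, 228.7]
tcp_rot: [0.0, 0.041, 0.999, 0.0]
contact_force: [0.9, 0.4, -0.3]
width: 60.3
grasp_force: 0.0
```

play_rows --targets "2.6 1.9 0 0 1;2.6 1.9 0 0 1;2.6 1.9 0 0 1;2.6 1.9 0 0 1;0 0 0 1.4 1;0 0 0 1.4 1;0 0 0 1.4 1;0 0 0 0 1"

```text
clock: 13.77
ee_pos: [437.5, 331.8, 228.7]
tcp_rot: [0.0, 0.224, 0.974, 0.0]
contact_force: [-0.2, -0.2, 0.1]
width: 85.0
grasp_force: 0.0
```

```bash
python3 - <<'E'
from h import *
i=cams.camera_info("wrist"); snap("wrist","pics/w6.png"); go([436,333,230])
import json
o,p,M=pose(); json.dump(dict(K=np.array(i["K"]).tolist(),dist=np.array(i["dist"]).tolist(),T=np.array(i["T"]).tolist(),p=p.tolist(),M=M.tolist()),open("w6.json","w"))
E
```

```text
TCP [437.6 331.7 228.6] x-az 154.5 shift cm [ 0.21  0.05 -0.14] q6 1.09 t 13.82 F [-0.1  0.4 -0.6] w 85.2
```

View pics/w6.png

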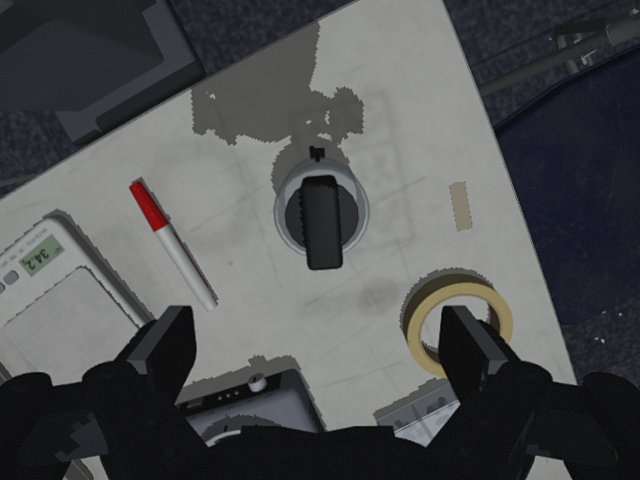

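The bar handle runs from about (319,177) to (325,269), nearly along the tool's x axis, with the near lug at (317,153). The cup's top is around (322,210). The positions follow numerically.

```bash
python3 - <<'E'
from h import *
import json
i=json.load(open("w6.json")); p=np.array(i["p"]);M=np.array(i["M"])
im=cv2.imread("pics/w6.png"); g=im.max(2)
for r in range(180,275,6): 
    row=g[r,270:375]; k=np.where(row<45)[0]+270; print(r,k.min() if len(k) else None,k.max() if len(k) else None, [int(v) for v in g[r,298:348:4]])
print([int(v) for v in g[255:276,324]])
def tool(px,z): return ((onplane(i,px,z)-p)@M).round(1).tolist()
print("bar end",tool([[308,269],[342,268],[325,269.5]],114))
print("bar sides",tool([[304,215],[339,215],[306.5,255],[341.5,255]],114))
print("near lug",tool([[317,148],[310,153],[325,153]],6))
E
```

```text
180 303 335 [127, 77, 14, 16, 14, 12, 14, 20, 20, 9, 135, 133, 132]
186 301 341 [133, 14, 28, 28, 30, 32, 40, 39, 15, 17, 40, 66, 137]
192 295 347 [40, 25, 34, 31, 39, 41, 44, 45, 49, 36, 36, 48, 48]
198 291 352 [38, 19, 27, 38, 39, 40, 41, 46, 46, 39, 41, 48, 47]
204 288 355 [36, 15, 29, 34, 38, 38, 43, 44, 46, 41, 19, 50, 52]
210 286 357 [45, 18, 27, 36, 37, 40, 43, 48, 46, 45, 21, 50, 49]
216 286 357 [43, 16, 26, 37, 38, 41, 44, 44, 44, 45, 23, 49, 49]
222 286 340 [45, 27, 28, 37, 37, 40, 43, 43, 46, 46, 21, 49, 50]
228 288 340 [42, 28, 24, 36, 37, 43, 43, 45, 46, 45, 28, 47, 51]
234 291 341 [43, 28, 21, 34, 39, 42, 46, 44, 42, 45, 24, 49, 49]
240 296 342 [41, 37, 15, 35, 42, 41, 43, 45, 43, 45, 33, 42, 46]
246 304 341 [104, 56, 21, 36, 38, 43, 39, 42, 42, 44, 31, 83, 103]
252 307 341 [123, 160, 64, 32, 40, 41, 41, 44, 42, 41, 36, 99, 129]
258 307 341 [150, 148, 107, 31, 42, 42, 38, 42, 40, 45, 36, 49, 148]
264 308 341 [150, 152, 133, 28, 40, 37, 40, 42, 44, 42, 41, 90, 150]
270 None None [151, 152, 152, 139, 89, 128, 132, 134, 145, 155, 152, 151, 153]
[43, 40, 40, 39, 39, 43, 42, 39, 40, 42, 42, 39, 31, 27, 72, 133, 151, 149, 147, 147, 147]
bar end [[-24.3, -4.5, 114.6], [-23.8, 17.8, 114.6], [-24.7, 6.7, 114.6]]
bar sides [[12.0, -6.5, 114.6], [11.8, 15.6, 114.6], [-14.6, -5.3, 114.6], [-14.8, 17.4, 114.6]]
near lug [[46.7, 2.2, 222.6], [42.5, -3.9, 222.6], [42.4, 9.1, 222.6]]
```

play_rows --targets "0 0 0 -0.65 1;0.55 0.35 3 0 1;0 0 3 0 1;0 0 3 0 1;0 0 2.5 0 1;0 0 1.6 0 1;0 0 0.9 0 1;0 0 0 0 1"

```text
clock: 14.48
ee_pos: [433.3, 336.2, 86.5]
tcp_rot: [-0.001, 0.193, 0.981, -0.001]
contact_force: [-0.3, 0.0, 0.4]
width: 85.5
grasp_force: 0.0
```

play_rows --targets "0 0 0 0 -1;0 0 0 0 -1;0 0 0 0 -1;0 0 0 0 -1;0 0 0 0 -1;0 0 0 0 -1;0 0 0 0 -1;0 0 0 0 -1"

```text
clock: 15.15
ee_pos: [434.4, 337.2, 89.2]
tcp_rot: [0.0, 0.194, 0.981, 0.001]
contact_force: [-0.5, 0.2, 5.6]
width: 22.9
grasp_force: 59.5
```

play_rows --targets "0 0 -1 0 -1;0 0 -3 0 -1;0 0 -3.5 0 -1;0 0 -3.5 0 -1;0 0 -3 0 -1;0 0 -1.2 0 -1;0 0 0 0 -1;0 0 0 0 -1"

```text
clock: 15.82
ee_pos: [434.1, 337.0, 240.4]
tcp_rot: [0.0, 0.194, 0.981, 0.0]
contact_force: [0.4, -0.3, -1.3]
width: 23.1
grasp_force: 59.1
```

```bash
python3 - <<'E'
from h import *
import json
i=cams.camera_info("wrist"); snap("wrist","pics/w7.png"); go([633.6,163.7,240])
o,p,M=pose(); json.dump(dict(K=np.array(i["K"]).tolist(),dist=np.array(i["dist"]).tolist(),T=np.array(i["T"]).tolist(),p=p.tolist(),M=M.tolist()),open("w7.json","w"))
T=np.array(i["T"])
def pr(v):
    c=(p+M@np.array(v)-T[:3,3])@T[:3,:3]; return cv2.projectPoints(c.reshape(1,1,3),np.zeros(3),np.zeros(3),np.array(i["K"]),np.array(i["dist"]))[0].ravel().round(0).tolist()
dz=85
for n,v in dict(lugout=(45.5,0,dz),lugtop=(45.5,0,dz-6),cuprimback=(36,0,3),cuprimtop_l=(0,-36,3),r=(0,36,3),barend=(-30,0,-29),barnear=(30,0,-29)).items(): print(n,pr(v))
g=cv2.cvtColor(cv2.imread("pics/w7.png"),cv2.COLOR_BGR2GRAY)
print("col 318 rows120-345",[int(v) for v in g[120:345:3,318]])
for r in (200,230,260,275,290): print(r,[int(v) for v in g[r,230:410:4]])
E
```

```text
TCP [433.8 336.8 239.2] x-az 157.6 shift cm [-25.06  -8.39  -0.09] q6 1.05 t 15.87 F [ 0.3 -0.6 -1.2] w 23.1
lugout [313.0, 165.0]
lugtop [313.0, 166.0]
cuprimback [312.0, 216.0]
cuprimtop_l [219.0, 307.0]
r [406.0, 307.0]
barend [312.0, 429.0]
barnear [311.0, 261.0]
col 318 rows120-345 [103, 104, 103, 101, 98, 99, 102, 103, 100, 100, 99, 98, 100, 103, 101, 103, 105, 105, 20, 23, 25, 21, 19, 19, 9, 11, 14, 19, 103, 117, 116, 115, 123, 130, 140, 172, 183, 181, 184, 145, 14, 20, 17, 19, 19, 22, 13, 19, 18, 17, 17, 21, 19, 18, 20, 23, 18, 18, 20, 24, 17, 21, 21, 21, 17, 26, 19, 24, 22, 16, 18, 20, 20, 24, 22]
200 [186, 177, 172, 174, 176, 172, 176, 181, 185, 184, 184, 185, 124, 115, 113, 117, 92, 89, 89, 88, 113, 20, 22, 118, 116, 117, 118, 117, 118, 111, 116, 115, 190, 188, 188, 188, 184, 183, 181, 175, 179, 179, 177, 184, 186]
230 [176, 175, 175, 176, 181, 182, 178, 107, 101, 120, 126, 128, 133, 141, 163, 179, 183, 183, 181, 182, 181, 181, 183, 183, 181, 184, 185, 183, 181, 168, 152, 140, 138, 132, 124, 99, 116, 150, 180, 190, 189, 187, 183, 175, 186]
260 [192, 189, 174, 122, 128, 125, 127, 125, 131, 181, 164, 15, 23, 16, 14, 18, 18, 17, 17, 17, 19, 19, 16, 14, 20, 17, 15, 22, 13, 12, 15, 20, 16, 111, 192, 133, 123, 121, 121, 110, 138, 122, 188, 191, 190]
275 [188, 158, 132, 135, 128, 124, 124, 106, 22, 20, 20, 19, 26, 21, 17, 19, 21, 22, 17, 23, 20, 14, 20, 23, 20, 23, 19, 23, 25, 23, 21, 29, 23, 17, 18, 19, 36, 125, 123, 124, 121, 160, 128, 191, 190]
290 [193, 127, 177, 125, 124, 124, 18, 17, 18, 26, 43, 45, 37, 16, 22, 20, 20, 19, 22, 21, 21, 19, 22, 23, 24, 21, 20, 19, 20, 18, 19, 33, 43, 42, 42, 21, 19, 18, 122, 123, 122, 140, 159, 95, 100]
```

play_rows --targets "0 0 0 -1.18 -1;0 0 0 -1.18 -1;0 0 0 -1.18 -1;-2.63 -1.95 0 0 -1;-2.63 -1.95 0 0 -1;-2.63 -1.95 0 0 -1;-2.63 -1.95 0 0 -1;-2.63 -1.95 0 0 -1"

```text
clock: 16.53
ee_pos: [557.4, 227.6, 238.1]
tcp_rot: [-0.001, 0.041, 0.999, -0.001]
contact_force: [-0.2, 1.0, -2.0]
width: 23.1
grasp_force: 59.0
```

play_rows --targets "-2.63 -1.95 0 0 -1;-2.63 -1.95 0 0 -1;-2.63 -1.95 0 0 -1;0 0 0 0 -1;0 0 0 0 -1;0 0 0 0 -1"

```text
clock: 17.03
ee_pos: [630.3, 164.2, 238.5]
tcp_rot: [-0.001, 0.041, 0.999, -0.0]
contact_force: [0.0, 1.1, -1.3]
width: 23.1
grasp_force: 59.0
```

```bash
cat > lug.py <<'E'
from h import *
import sys,json
i=cams.camera_info("wrist"); snap("wrist","pics/"+sys.argv[1]); go([630.6,164,139])
o,p,M=pose(); T=np.array(i["T"])
def pr(v):
    c=(np.array(v)-T[:3,3])@T[:3,:3]; return cv2.projectPoints(c.reshape(1,1,3),np.zeros(3),np.zeros(3),np.array(i["K"]),np.array(i["dist"]))[0].ravel()
g=cv2.cvtColor(cv2.imread("pics/"+sys.argv[1]),cv2.COLOR_BGR2GRAY)
ux=np.array([np.cos(np.radians(-4.7)),np.sin(np.radians(-4.7)),0]); C=np.array([633.5,163.7,64])
print("pred notch outer/inner",pr(C-52*ux).round(),pr(C-39*ux).round(),"lug",pr(p+M@np.array([45.5,0,89])).round())
u=pr(C-46*ux).round().astype(int)
y0,x0=u[1]-26,u[0]-46
print("cols from",x0,"step3; rows from",y0,"step2")
for r in range(y0,y0+60,2): print(r,' '.join('%3d'%v for v in g[r,x0:x0+93:3]))
E
python3 lug.py w8.png
```

```text
TCP [630.1 164.6 239.2] x-az 175.3 shift cm [-0.07 -0.05 10.02] q6 0.34 t 17.08 F [-0.2  0.9 -1.2] w 22.6
pred notch outer/inner [315. 149.] [315. 166.] lug [315. 164.]
cols from 269 step3; rows from 131 step2
131  21  18  21  18  17  21  17  41  49  47  47  47  64 121  63  62 124 133  84  84 158 106 108 107 108 107 108  80  94 100 106
133  50  52  53  46  43  44  43  41  36  37  36  32  32  25  29  33  23  22  25  25  21  19  20  16  15  20  20  24  26  34  37
135  59  61  61  62  61  60  60  61  60  60  58  59  60  59  59  58  58  59  59  55  55  56  59  56  56  56  55  54  54  56  53
137  67  65  64  67  65  63  65  65  67  66  65  64  65  66  66  64  65  64  66  65  64  65  65  67  65  66  63  64  64  63  64
139  68  67  67  66  66  67  65  66  67  68  67  66  66  65  66  67  66  67  66  66  65  66  66  68  67  67  65  65  65  67  66
141  69  68  70  69  68  68  70  67  69  68  66  67  68  66  68  69  69  70  69  69  68  69  68  69  68  68  69  67  67  67  69
143  70  71  72  71  71  71  70  70  70  72  70  69  70  70  70  69  70  71  71  70  71  69  70  71  71  70  69  68  69  6
[... 2249 characters left out ...]
  23  26  21  23  24  22  25  24  24  19  23  94 103 101 109
181 103 102 100 105  46  25  22  23  26  24  22  22  18  20  17  22  19  19  26  22  24  21  20  27  24  21  23  28 104 104 104
183 103 100 103  87  18  21  21  24  21  23  20  23  17  25  16  24  24  27  20  20  23  23  22  23  22  26  23  17  75 104  99
185 103 100 105  30  26  23  24  23  20  24  24  23  21  23  16  24  20  22  21  22  22  22  22  21  23  22  23  19  21 102 100
187 133 100  72  19  24  22  20  25  25  26  22  24  22  21  35  28  31  38  25  19  27  23  19  24  21  19  23  24  21  55 100
189 165 104  27  24  23  24  20  20  21  32  52  60  56  62  65  18  17  57  63  60  69  62  50  20  25  18  20  22  19  22  97
```

play_rows --targets "0 0 2 0 -1;0 0 2 0 -1;0 0 2 0 -1;0 0 1.5 0 -1;0 0 0.6 0 -1;0 0 0 0 -1;0 0 0 0 -1"

```text
clock: 17.67
ee_pos: [630.5, 164.8, 160.0]
tcp_rot: [0.0, 0.041, 0.999, 0.0]
contact_force: [0.3, 0.8, -0.7]
width: 23.0
grasp_force: 59.1
```

```bash
python3 - <<'E'
from h import *
g=cv2.cvtColor(cv2.imread("pics/w7.png"),cv2.COLOR_BGR2GRAY)
print("w7 lug")
for r in range(164,212,2): print(r,' '.join('%3d'%v for v in g[r,290:345:2]))
E
sed -i 's/y0,x0=u\[1\]-26,u\[0\]-46/y0,x0=u[1]-40,u[0]-46/; s/y0+60,2/y0+84,2/' lug.py; python3 lug.py w9.png
```

```text
w7 lug
164 105 102 102 100  98  95  94  96 100 102 101 100 101 100 101 102 101 101 102 102 104 104 104  99 145 186 187 187
166 105 102 100  98  97  97  99 102 102 102 101 100 102 102 102 104 103 104 104 105 105 106 105 105 189 189 188 189
168 106 100 100 100 100  99 100 104  83  76  90 104 103 104 105 103 103 104 104 105 105 106 105 139 182 191 190 191
170 104 102 100 102 102  99 102  68  18  16  25  96 106 107 104 104 103 103 105 105 107 106 103 166 192 191 192 191
172 104 104 102 100 101  99 101  30  19  20  19  72  91  90  89  88  84  82  91 104 105 102 126 191 190 188 190 190
174 105 105 103 102 102 101  97  24  24  23  21  23  22  17  20  21  19  13  20  95 105 104 156 188 187 187 187 188
176 106 106 104 102 102 101 102  40  20  24  22  24  23  25  22  21  22  23  16  93 104 101 170 186 185 186 183 184
178 105 105 106 103 101 101 102  59  20  22  21  20  19  18  20  23  23  19  20  91 122 173 184 183 182 181 180 180
180 105 105 105 104 100 101 101  72  21  23  22  18  25  21  25  22  20  24  21  91 147 180 178 180 179 178 177 177
182 105 106 106 105 101 102 102  71  18  24  23  
[... 6576 characters left out ...]
  24  21  61  66  66  67  67  69  67  68  83  75  68  69  24
202  17  24  18  60  63  68  67  64  65  65  66  66  66  65  67  35  37  34  61  66  65  68  68  68  69  67  68  77  70  67  64
204  23  18  51  62  62  79  62  65  62  65  64  62  66  66  65  67  68  67  67  65  66  68  67  68  68  68  68  67  80  69  68
206  19  44  60  61  87  63  63  63  65  62  64  66  65  66  66  67  66  65  67  67  67  67  68  67  68  66  67  67  67  84  68
208  33  61  60  79  66  62  62  63  65  64  65  67  65  65  65  65  66  65  66  67  67  68  68  66  67  70  67  66  68  72  76
210  56  60  68  74  62  63  62  66  65  64  66  63  64  71  80  82  85  82  77  68  67  67  68  68  69  67  69  69  68  66  73
```

```bash
cat > fit.py <<'E'
from h import *
import sys
f,rimdz=sys.argv[1],float(sys.argv[2])
i=cams.camera_info("wrist"); o,p,M=pose()
def tool(px,dz):
    o,D=ray(i,px); o=M.T@(o-p); D=D@M; return (o+D*((dz-o[2])/D[:,2])[:,None])[:,:2]
g=cv2.GaussianBlur(cv2.cvtColor(cv2.imread("pics/"+f),cv2.COLOR_BGR2GRAY),(3,3),0)
dz=p[2]-64; pts=[]
for c in list(range(225,290,3))+list(range(346,410,3)):
    col=g[150:300,c].astype(int)
    for r in range(len(col)-3):
        if col[r]>92 and col[r+3]<60 and col[max(0,r-5):r+1].mean()>88: pts.append([c,150+r+1.5]); break
W=tool(pts,dz)
from scipy.optimize import least_squares
F=lambda q:np.hypot(*(W-q[:2]).T)-39
s=least_squares(F,[0,0],loss="soft_l1",f_scale=.3); print(len(W),"bore centre in tool",s.x.round(2),"res med",np.median(abs(F(s.x))).round(2), "y span",W[:,1].min().round(),W[:,1].max().round())
L=tool([[316,173]],rimdz)[0]; r=tool([[305,180],[327.5,180]],rimdz-6)
print("lug outer",L.round(1),"-> cover centre",(L-[45.5,0]).round(1),"lug width",r.round(1).tolist(),"cup wall", tool([[316,189]],rimdz-6).round(1))
E
python3 fit.py w9.png 89
```

```text
27 bore centre in tool [-3.1  -0.46] res med 0.16 y span -37.0 45.0
lug outer [40.8  0.8] -> cover centre [-4.7  0.8] lug width [[37.7, -5.1], [37.7, 7.1]] cup wall [[32.8  0.8]]
```

play_rows --targets "0.08 -0.12 0 0 -1;0 0 0.5 0 -1;0 0 0.3 0 -1;0 0 0.3 0 -1;0 0 0 0 -1;0 0 0 0 -1"

```text
clock: 18.22
ee_pos: [629.9, 163.0, 147.9]
tcp_rot: [-0.0, 0.041, 0.999, -0.0]
contact_force: [-1.0, -0.8, -0.9]
width: 23.3
grasp_force: 59.1
```

play_rows --targets "0 0 0.3 0 -1;0 0 0.3 0 -1;0 0 0.3 0 -1;0 0 0 0 -1;0 0 0 0 -1"

```text
clock: 18.63
ee_pos: [629.9, 163.0, 138.9]
tcp_rot: [-0.0, 0.041, 0.999, -0.0]
contact_force: [-0.5, -0.4, -1.4]
width: 23.6
grasp_force: 59.1
```

play_rows --targets "0 0 0.1 0 -1;0 0 0.1 0 -1;0 0 0 0 -1;0 0 0 0 -1"

```text
clock: 18.97
ee_pos: [630.0, 163.0, 137.4]
tcp_rot: [0.0, 0.041, 0.999, 0.0]
contact_force: [0.5, 0.0, -0.9]
width: 23.1
grasp_force: 59.1
```

play_rows --targets "0 0 0.1 0 -1;0 0 0 0 -1;0 0 0 0 -1"

```text
clock: 19.22
ee_pos: [630.1, 163.0, 137.3]
tcp_rot: [0.0, 0.041, 0.999, 0.0]
contact_force: [-1.9, -0.2, 5.3]
width: 22.9
grasp_force: 59.8
```

play_rows --targets "0 0 -0.05 0 -1;0 0.03 0 0.8 -1;0 0.03 0 0.8 -1;0 0.03 0 0.8 -1;0 0.03 0 0.8 -1;0 0 0 0 -1;0 0 0 0 -1"

```text
clock: 19.8
ee_pos: [630.5, 164.2, 137.3]
tcp_rot: [0.0, 0.179, 0.984, 0.0]
contact_force: [-0.9, -0.7, 4.1]
width: 22.7
grasp_force: 59.9
```

```bash
python3 - <<'E'
from h import *
go([630,163,137]); print(observe()["moment"].round(3))
E
```

```text
TCP [630.5 164.2 137.3] x-az 159.4 shift cm [ 0.   -0.13  0.03] q6 0.61 t 19.8 F [-0.9 -0.7  4.1] w 22.7
[-0.23   0.189  0.05 ]
```

play_rows --targets "0 0.03 0 0.75 -1;0 0.03 0 0.75 -1;0 0.03 0 0.75 -1;0 0.03 0 0.75 -1;0 0 0 0 -1;0 0 0 0 -1;0 0 0 0 -1"

```text
clock: 20.38
ee_pos: [630.9, 165.1, 137.3]
tcp_rot: [0.0, 0.305, 0.952, 0.0]
contact_force: [-1.5, -1.5, 4.6]
width: 22.8
grasp_force: 60.0
```

```bash
cat > ck.py <<'E'
from h import *
go([630,163,137]); print(observe()["moment"].round(3))
i=cams.camera_info("wrist"); snap("wrist","pics/w10.png"); o,p,M=pose()
def tool(px,dz):
    o,D=ray(i,px); o=M.T@(o-p); D=D@M; return (o+D*((dz-o[2])/D[:,2])[:,None])[:,:2]
g=cv2.cvtColor(cv2.imread("pics/w10.png"),cv2.COLOR_BGR2GRAY)
print("rib rows (cols 290-345 step2)")
for r in range(180,216,4): print(r,' '.join('%3d'%v for v in g[r,290:345:2]))
E
python3 ck.py
```

```text
TCP [630.9 165.1 137.3] x-az 144.4 shift cm [-0.05 -0.22  0.03] q6 0.88 t 20.38 F [-1.5 -1.5  4.6] w 22.8
[-0.306  0.34   0.052]
rib rows (cols 290-345 step2)
180  25  23  23  17  92 108 106 105 105 108 106 105 106 106 106 107 105 106 106 108 108 109 109 110 109 109 110 110
184  23  20  25  20  65 109 108 107 107 107 108 107 108 109 108 109 108 108 108 108 107 107 108 106 106 105 108 108
188  25  21  26  19  36  89  83  77  60  64  61  49  35  34  33  63  63  73  72  88  95 101 109 110 109 108 108 106
192  39  61  71  67  67  68  69  69  71  78  89  49  15  16  16  76  87  78  73  71  69  70  69  69  69  72  84  94
196  67  68  88  86  74  68  69  68  68  70  72  31  18  21  12  60  71  69  70  70  68  69  73  82  83  71  69  70
200  72  69  68  70  70  69  69  69  70  70  72  27  23  23  22  48  71  70  72  70  70  70  71  71  71  71  70  78
204  68  70  69  68  71  71  69  69  71  70  70  71  72  74  70  71  71  70  70  71  70  72  71  71  72  70  71  71
208  68  69  69  70  70  70  71  70  72  70  71  70  71  70  72  71  69  71  70  69  70  71  71  72  72  73  71  71
212  69  70  69  69  68  70  69  69  68  71  70  71  71  72  71  71  72  70  73  71  73  81  90  93  80  71  72  71
```

```bash
python3 -c "
from station import ticket
print(ticket.sign_off())"
```

```text
the job is handed in; nothing more can be done
None
```

I handed the job in with the bottle pressed home in the clip and the cover seated over it, turned about 0.54 rad to the hold-to-run mark and still gripped; the judging result was not shown to me.

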